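# Reset the tripped breaker on the lab bench power unit

## Robot

A 6-joint arm with a two-finger parallel gripper is mounted at the origin on the work surface. World frame = base frame: x ahead of the robot, y to its left, z up, the work surface at z = 0. Lengths are in m, angles in rad, forces in N, time in s.
With the tool pointing down it reaches from about 0.325 to 0.925 m from the base axis. Payload 3.1 kg.
Tool frame: the origin (TCP) lies between the finger pads; the fingertips stand 14 mm ahead of it and the grasp point (between the pads) lies 5 mm behind it (manip.tip_reach is the distance from the TCP to the fingertips, in m); x points along the fingers, y is the direction in which the jaws open and shut, and the axes are right-handed (so a half turn about x gives the same grasp; the last joint's range is limited). The gripper opens to 85 mm and grips with 20 to 120 N. Pads are 22 mm wide; open, the fingers measure 114 mm over their backs; the gripper's body (76 mm by 85 mm) begins 54 mm behind the grasp point. The pads swing forward as they close: fully open they stand 13 mm farther back than shut.
Start: joints at [-1.376, 0.217, 1.613, -0, 1.311, -0.112], TCP at [0.189, -0.596, 0.245] pointing down, gripper open.
Joint ranges: [-2.75, 2.75], [-0.78, 2.1], [0.31, 2.55], [-1.13, 4.27], [0.13, 2.63], [-2.58, 2.58]. Speed limits (rad/s): [2.79, 2.79, 3.14, 3.14, 3.14, 3.14].

## Interface

Orientations are given as [roll, pitch, yaw] about the fixed x, y, z axes, in that order (R = Rz(yaw) Ry(pitch) Rx(roll)).
In Python, from workcell import manip gives the robot as it stands.
- The arm moves only by the shell command python3 -m inch 'ROWS' [FORCE]. ROWS is JSON, a list that holds one entry, the list of rows, each a list of 7 numbers: the shift along the tool's x, y, z in mm, then the turn, a rotation vector about the tool's x, y, z in rad, then the gripper command: -1 is fully open, 1 is shut, values between are in proportion. A call has 1 to 8 rows; each row is the pose to reach, as a shift and turn from the pose commanded when the call began, along the tool's axes at that moment; what a row does not reach only later rows make up. A row lasts 1/12 s, in which the tool goes at most 41.7 mm and 7.16 degrees, less where a joint would pass 70% of its speed; a pose out of reach is approached as far as the arm can. A call with a gripper value outside its range is refused whole. The fingers move at their own pace and stop on an object; FORCE is the grip in N (left out, the last holds). Time passes only in rows, so rows that repeat a pose let the fingers close. It gives the time, the measured TCP pose, the force and the opening at its end, in the units of the state.
- manip.observe(): the state, without advancing time (a new reading comes with each control period).
- manip.get_image(name): name is "scene" or "top" or "wrist"; returns the picture (400x640x3 uint8, red, green, blue); there is no depth.
- manip.camera_info(name): a dict with "vertical_fov" (degrees; the focal length in pixels is half the picture's height over the tangent of half this angle, whatever the lens; pixels are square), "cx", "cy" (the principal point, pixels), "R" (3x3) and "t" (3): a world point X has camera coordinates R X + t; the wrist camera has in their place "mount" (4x4, takes a point from camera to tool coordinates, whose origin is the TCP and whose axes are the tool frame's). Camera axes: x right, y down, z forward; pixel columns grow to the right and rows downward; lengths in m; the calibration is good to about 2 mm. A picture is of the moment at which its call begins: read the wrist's pose just before it. camera_info takes no time and is no camera call.
- manip.close_job(): hands the job in, once; it reports no verdict.
The state is a dict: "t": time; "joint_pos": joint angles; "dq": joint speeds; "tau": joint torques, N m; "tcp_pos": TCP position; "tool_rot": TCP orientation; "force": force on the tool from outside, world axes, zero at the start; "ft_torque": the same for the moment, N m; "gripper_width": finger opening in m.
Only numpy, scipy, OpenCV 4.12 (cv2) and the standard library are available. Lean on these libraries where they do the work, as an engineer would, in place of code of your own. Each camera call takes 0.05 s, during which the arm holds its last target.

## Task

One of the three breakers on the bench power unit has tripped: its lever stands upright, halfway between the two ends. Reset it: first move that lever fully to off, all the way towards the robot's side of the unit, then throw it fully to on, all the way away from the robot. Leave the other two breakers as they are, one on and one off.

Things in the scene. Friction and masses are not known exactly. Their poses are not given: they have to be found in the camera images.
- tripped_breaker: Fixed charcoal block 130 x 76 x 85 mm (x, y, z), one of three alike, 105 mm apart side by side on a white base; its light-grey lever stands halfway; its place in the row varies. Origin: centre of its underside, 20 mm above the table; flat top face 85 mm above that. +x points to its ON end (white bar mark), away from the robot within 20 degrees; -x to OFF (white ring mark); z up.
- tripped_lever (a joint): Its lever, rad: 0 = OFF stop, leaning 0.5 rad to the block's -x; 0.5 = upright; 1.0 = ON stop, leaning 0.5 rad to +x. Starts at 0.42 to 0.58. Axis along y through (0, 0, 40 mm) of the block; grip bar 14 mm thick (swing direction), 26 mm wide (y), its end 80 mm from the axis: 35 mm above the top face when upright. Moves with about 4 N and stays where left.
- on_lever (a joint): Lever angle of the neighbouring breaker that is ON: same make and joint meaning, about 1.0. To be left on.
- off_lever (a joint): Lever angle of the neighbouring breaker that is switched OFF: same make and joint meaning, about 0. To be left off.

How it is judged:
By the outcome, as a careful person would: the job done as asked, in the order asked, and still so for the second after the job is handed in, with the robot touching nothing.
It also fails if it takes over 35 s, if anything falls off the work surface, if the arm or the gripper's body presses on something with over 40 N, if the wrist force passes 120 N, or if a joint passes its speed limit or range.

## Working session

There is one attempt and no reset: what is moved stays moved. The work goes in short steps, Python scripts to look and compute and a shell command to move; the robot and the scene stay as the last step left them, time stands still between calls to the robot, and variables do not carry over. Pictures are saved under pics/ and viewed, and the job is handed in when it is done.

```bash
ls; mkdir -p pics; python3 - <<'E'
from workcell import manip
import cv2,numpy as np
print(manip.observe())
for n in ["scene","top","wrist"]:
    cv2.imwrite(f"pics/{n}0.png",manip.get_image(n)[:,:,::-1]); print(n,manip.camera_info(n))
E
```

```text
pics
{'t': 0.0, 'joint_pos': array([-1.37619323e+00,  2.17796819e-01,  1.61495530e+00,  3.64895196e-05,
        1.31130843e+00, -1.12150724e-01]), 'dq': array([ 0.00092221,  0.00140334, -0.00145311,  0.00074791, -0.00025883,
       -0.00105039]), 'tau': array([ 1.67322192e-03, -3.96846306e+01, -3.03850543e+01, -1.61784303e-06,
        9.59883851e-03, -7.33102070e-06]), 'tcp_pos': array([ 0.18863373, -0.59501829,  0.24393073]), 'tool_rot': array([-1.69722736,  1.56832818,  1.75110971]), 'force': array([-0.21331666, -0.85110934, -0.0962411 ]), 'ft_torque': array([-0.05209003,  0.05715216,  0.00685063]), 'gripper_width': 0.08517204306041695}
scene {'vertical_fov': 43.53754555669963, 'cx': 321.9777847700972, 'cy': 200.39877355252148, 'R': array([[-0.50458782,  0.86335575,  0.00282393],
       [ 0.70710972,  0.41514219, -0.57240965],
       [-0.4953655 , -0.28683411, -0.81996294]]), 't': array([ 0.28157687, -0.37487292,  1.14923025])}
top {'vertical_fov': 54.78146182479634, 'cx': 325.45992685406077, 'cy': 201.51221088278837, 'R': array([[ 0.01847769, -0.9995155 , -0.02504669],
       [-0.98663695, -0.01417214, -0.16231657],
       [ 0.16188296,  0.02771122, -0.9864208 ]]), 't': array([0.03751076, 0.59307353, 0.6412377 ])}
wrist {'vertical_fov': 59.45991249681913, 'cx': 319.34980205850553, 'cy': 198.1155926115436, 'mount': array([[-4.25633865e-04, -2.69727285e-01,  9.62936660e-01,
        -1.29762002e-01],
       [ 9.99999882e-01,  1.10117869e-04,  4.72861433e-04,
         5.14158964e-04],
       [-2.33580163e-04,  9.62936748e-01,  2.69727206e-01,
        -6.86262412e-02],
       [ 0.00000000e+00,  0.00000000e+00,  0.00000000e+00,
         1.00000000e+00]])}
```

View pics/scene0.png

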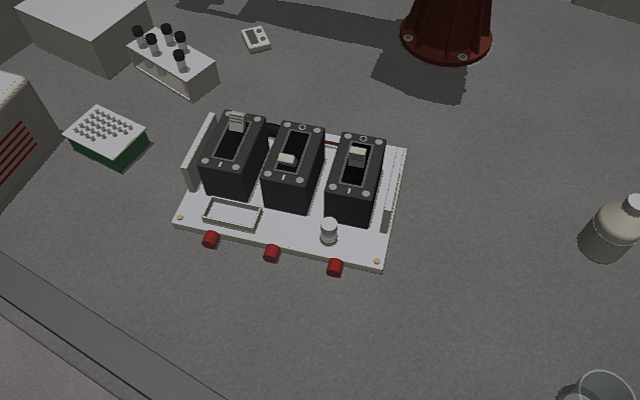

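View pics/top0.png

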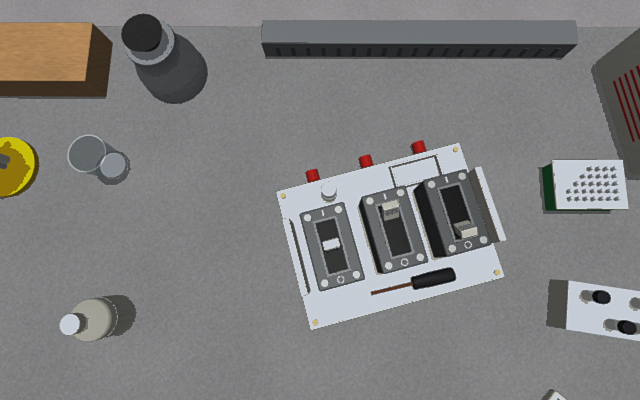

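View pics/wrist0.png

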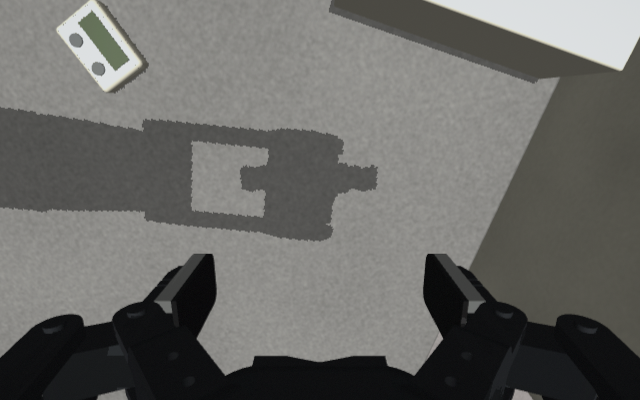

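Top: the tripped breaker is the left one, its upright lever at about (332,244). The middle one is on and the right one is off. Next I zoom in to get features.

```bash
python3 - <<'E'
import cv2
a=cv2.imread("pics/top0.png")[190:300,280:400];cv2.imwrite("pics/topz.png",cv2.resize(a,None,fx=5,fy=5,interpolation=cv2.INTER_CUBIC))
a=cv2.imread("pics/scene0.png")[120:235,310:400];cv2.imwrite("pics/scenez.png",cv2.resize(a,None,fx=5,fy=5,interpolation=cv2.INTER_CUBIC))
E
```

```text
(no output)
```

View pics/topz.png

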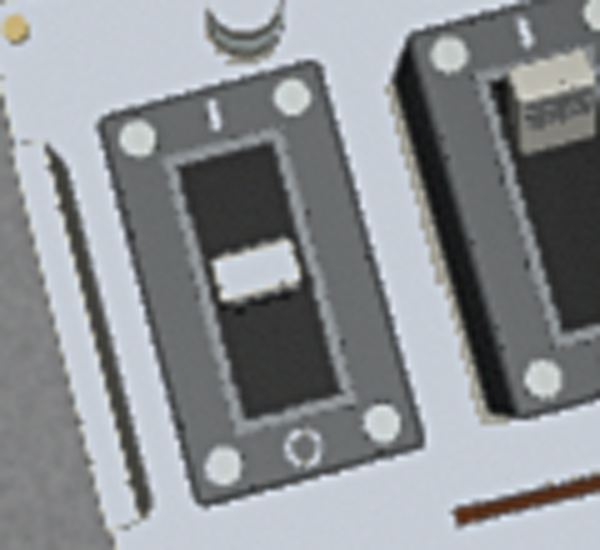

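View pics/scenez.png

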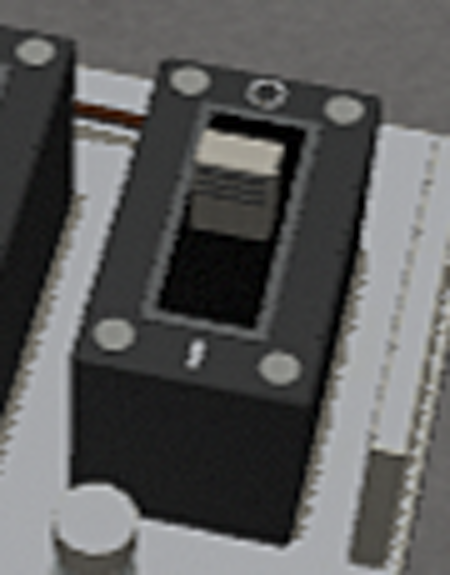

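```bash
cat > h.py <<'E'
import numpy as np
from scipy.spatial.transform import Rotation as Ro
def P(ci):
    f=200/np.tan(np.radians(ci['vertical_fov']/2)); K=np.array([[f,0,ci['cx']],[0,f,ci['cy']],[0,0,1]])
    return K@np.c_[ci['R'],ci['t']]
E
python3 - <<'E'
from h import *; from workcell import manip
import cv2
T=P(manip.camera_info('top'));S=P(manip.camera_info('scene'))
u=lambda p,o:(np.array(p,float)+.5)/5-.5+o
t=u([(137,139),(292,97),(224,466),(382,423),(256,270),(305,447),(215,115)],(280,190))
s=u([(279,368),(113,334),(344,108),(190,81),(238,150),(266,94),(196,354)],(310,120))
X=cv2.triangulatePoints(T,S,t.T,s.T);X=(X[:3]/X[3]).T
for n,x in zip("ONl ONr OFl OFr lev ring bar".split(),X):print(n,x.round(4))
for p,M,q in(("top",T,t),("sc",S,s)):
    h=np.c_[X,np.ones(7)]@M.T; print(p,(h[:,:2]/h[:,2:]-q).round(1).tolist())
c=X[:4].mean(0);d=X[0]+X[1]-X[2]-X[3];print(c,np.arctan2(d[1],d[0]), np.linalg.norm(d)/2, np.linalg.norm(X[0]-X[1]))
yaw=np.arctan2(d[1],d[0]);ax=np.array([np.cos(yaw),np.sin(yaw),0]);print((X[4]-c)@ax,(X[4]-c)@[-ax[1],ax[0],0])
E
```

```text
ONl [0.5563 0.0754 0.1062]
ONr [0.5708 0.0252 0.1062]
OFl [0.4525 0.0452 0.1071]
OFr [ 0.4668 -0.0046  0.106 ]
lev [0.5126 0.0355 0.1405]
ring [0.4588 0.0197 0.1056]
bar [0.5644 0.0506 0.1059]
top [[-0.1, 0.0], [-0.1, 0.1], [-0.2, 0.1], [-0.2, 0.1], [-0.1, 0.1], [-0.2, 0.1], [-0.4, 0.2]]
sc [[-0.1, -0.0], [-0.1, -0.0], [-0.1, -0.0], [-0.1, -0.0], [-0.1, -0.0], [-0.1, -0.0], [-0.3, -0.0]]
[0.51157523 0.03529569 0.10636407] 0.28066953483328894 0.10815439808227734 0.052225187374336624
0.0010302017065524538 -3.235217512755073e-05
```

The points agree with the text: top face z is 0.106, lever end 0.1405, screw reprojection below 0.4 px. Next I work out the tool motion, with the jaws along block x so they straddle the lever.

```bash
cat >> h.py <<'E'
yaw=0.2807; C=np.array([0.5116,0.0353,0]); ax=np.array([np.cos(yaw),np.sin(yaw),0])
def goal(sgn):
    x=np.array([0,0,-1.]);y=sgn*ax;return Ro.from_matrix(np.c_[x,y,np.cross(x,y)])
def rel(o,p,sgn):
    R=Ro.from_euler('xyz',o['tool_rot']); 
    return (R.inv().apply(p-o['tcp_pos'])*1000).round(1),(R.inv()*goal(sgn)).as_rotvec().round(3)
def blk(o):
    d=o['tcp_pos']-C; return np.round(1000*np.array([d@ax,d@[-ax[1],ax[0],0],d[2]]),1)
E
python3 - <<'E'
from h import *; from workcell import manip
o=manip.observe();print(Ro.from_euler('xyz',o['tool_rot']).as_matrix().round(3), manip.tip_reach)
for s in(1,-1):print(rel(o,C+[0,0,.25],s))
E
```

```text
[[-0.     0.302 -0.953]
 [ 0.002 -0.953 -0.302]
 [-1.    -0.002 -0.   ]] 0.014
(array([  -4.7, -503.5, -498.3]), array([-1.545e+00, -2.000e-03,  1.000e-03]))
(array([  -4.7, -503.5, -498.3]), array([1.597e+00, 1.000e-03, 2.000e-03]))
```

```bash
python3 -m inch '[[[-40,-20,-20,-0.1,0,0,-1],[-50,-60,-60,-0.2,0,0,-1],[-50,-90,-90,-0.3,0,0,-1],[-50,-120,-120,-0.4,0,0,-1],[-50,-150,-150,-0.5,0,0,-1],[-50,-180,-180,-0.6,0,0,-1],[-50,-210,-210,-0.7,0,0,0],[-50,-240,-240,-0.8,0,0,0]]]' 30
python3 - <<'E'
from h import *; from workcell import manip
o=manip.observe();print(blk(o),o['joint_pos'].round(2),rel(o,C+[0,0,.25],1),o['gripper_width'])
E
```

```text
t: 0.82
tcp_pos: [0.3338, -0.3149, 0.295]
tool_rot: [2.887, 1.571, 0.857]
force: [0.9, 0.1, -0.1]
gripper_width: 0.0642
[-267.9 -287.2  295. ] [-0.91 -0.19  1.93  0.    1.4  -0.45] (array([  45.1,    4. , -392.8]), array([-0.74, -0.  , -0.  ])) 0.06418842615725436
```

```bash
python3 -m inch '[[[0,0,-40,-0.1,0,0,0],[0,0,-80,-0.2,0,0,0],[0,0,-120,-0.3,0,0,0],[0,1,-160,-0.4,0,0,0],[0,2,-200,-0.5,0,0,0],[0,3,-240,-0.6,0,0,0],[0,4,-280,-0.7,0,0,0],[0,4,-320,-0.74,0,0,0]]]'
python3 -m inch '[[[20,0,-40,0,0,0,0],[40,0,-75,0,0,0,0],[45,0,-75,0,0,0,0],[45,0,-75,0,0,0,0]]]'
python3 - <<'E'
from h import *; from workcell import manip; import cv2
o=manip.observe();print(blk(o),o['joint_pos'].round(2),rel(o,C+[0,0,.18],1),o['gripper_width'])
cv2.imwrite("pics/w1.png",manip.get_image('wrist')[:,:,::-1])
E
```

```text
t: 1.48
tcp_pos: [0.4806, -0.0305, 0.2952]
tool_rot: [0.592, 1.571, -0.699]
force: [0.4, -0.8, 0.1]
gripper_width: 0.0428
t: 1.82
tcp_pos: [0.4574, 0.0414, 0.2474]
tool_rot: [-1.868, 1.565, 3.125]
force: [-0.5, -0.2, 0.6]
gripper_width: 0.0425
[-50.4  20.8 247.4] [-0.06 -0.15  1.98 -0.    1.31 -0.34] (array([67.1, 50.8, 20.9]), array([-0.   , -0.002,  0.005])) 0.042528936512169664
```

View pics/w1.png

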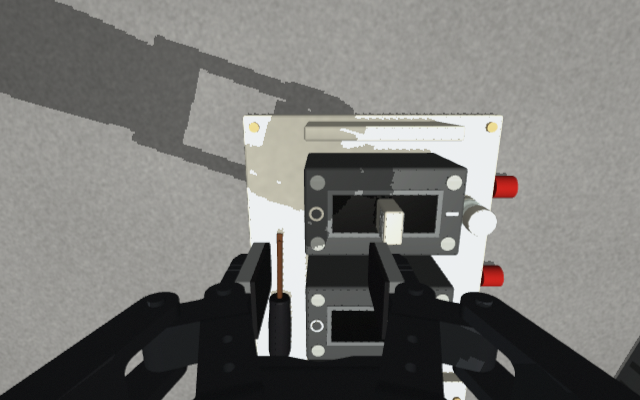

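```bash
python3 -m inch '[[[0,25,10,0,0,0,0],[0,51,21,0,0,0,0],[20,51,21,0,0,0,0],[40,51,21,0,0,0,0],[60,51,21,0,0,0,0],[67,51,21,0,0,0,0],[67,51,21,0,0,0,0]]]'
python3 - <<'E'
from h import *; from workcell import manip; import cv2
o=manip.observe();print(blk(o),rel(o,C+[0,0,.125],1),o['gripper_width'],o['force'])
cv2.imwrite("pics/w2.png",manip.get_image('wrist')[:,:,::-1])
a=manip.get_image('scene')[:,:,::-1][60:220,270:470];cv2.imwrite("pics/s2.png",cv2.resize(a,None,fx=3.5,fy=3.5))
E
```

```text
t: 2.45
tcp_pos: [0.5138, 0.0318, 0.1818]
tool_rot: [-1.801, 1.567, -3.098]
force: [-0.2, -0.3, -0.3]
gripper_width: 0.0427
[  1.1  -4.  181.8] (array([56.8, -1. , -3.9]), array([-0.007, -0.001,  0.003])) 0.04271559403468053 [-0.19847214 -0.33921157 -0.30821619]
```

View pics/w2.png

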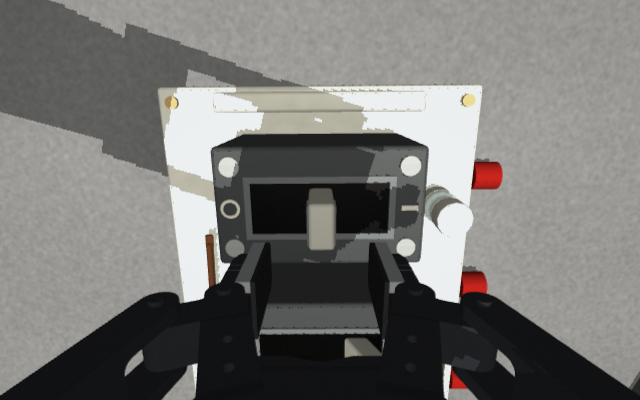

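View pics/s2.png

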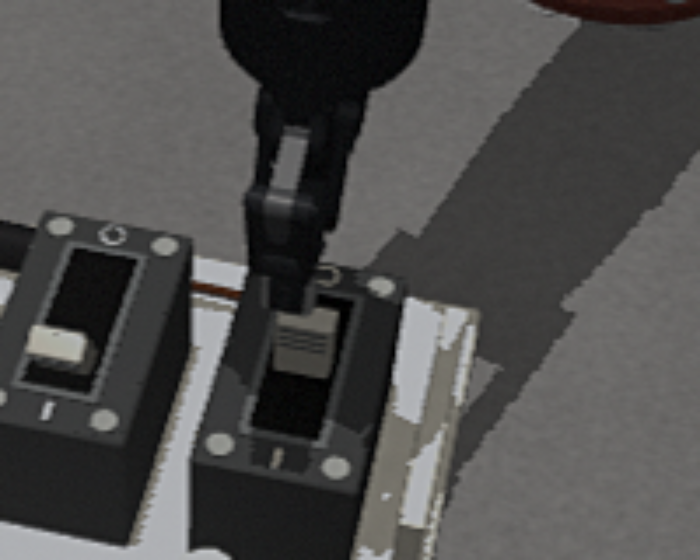

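The wrist image shows the lever at column 320, midway between the fingers at columns 270 and 375. Descending.

```bash
python3 -m inch '[[[20,-1,-3,0,0,0,0],[38,-1,-4,0,0,0,0],[50,-1,-4,0,0,0,0],[56,-1,-4,0,0,0,0],[56,-1,-4,0,0,0,0]]]'
python3 - <<'E'
from h import *; from workcell import manip; import cv2
o=manip.observe();print(blk(o),rel(o,C+[0,0,.125],1),o['gripper_width'],o['force'])
a=manip.get_image('scene')[:,:,::-1][60:220,270:470];cv2.imwrite("pics/s3.png",cv2.resize(a,None,fx=3.5,fy=3.5))
E
```

```text
t: 2.97
tcp_pos: [0.5121, 0.0367, 0.1267]
tool_rot: [-1.835, 1.569, -3.13]
force: [-0.1, 0.5, -0.4]
gripper_width: 0.0425
[  0.9   1.2 126.7] (array([ 1.7, -0.9,  1.2]), array([-0.005, -0.   ,  0.001])) 0.042464345561982274 [-0.05488424  0.48563117 -0.35161681]
```

View pics/s3.png

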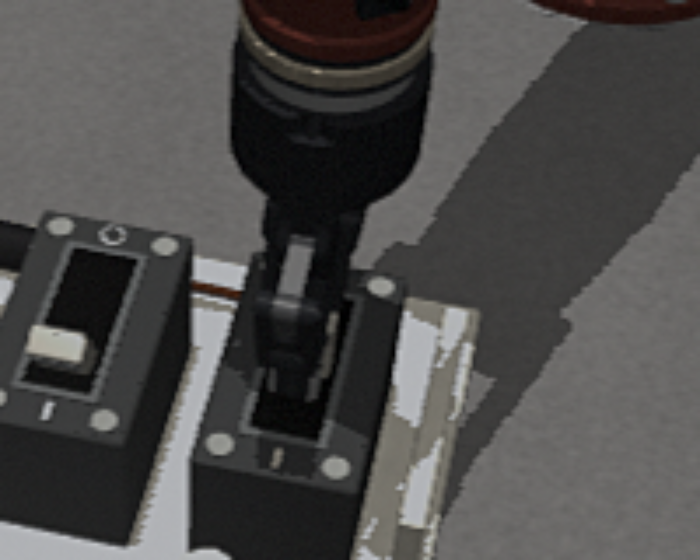

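The lever is straddled. Now I move towards OFF, which is tool −y.

```bash
python3 -m inch '[[[0,-8,0,0,0,0,0],[0,-16,0,0,0,0,0],[0,-24,0,0,0,0,0],[0,-30,0,0,0,0,0],[0,-36,0,0,0,0,0],[0,-40,0,0,0,0,0],[0,-40,0,0,0,0,0]]]'
python3 -m inch '[[[0,-2,0,0,0,0,0],[0,-2,0,0,0,0,0],[0,-2,0,0,0,0,0]]]'
python3 - <<'E'
from h import *; from workcell import manip; import cv2
o=manip.observe();print(blk(o),o['gripper_width'],o['force']@ax)
cv2.imwrite("pics/w4.png",manip.get_image('wrist')[:,:,::-1])
a=manip.get_image('top')[:,:,::-1][170:310,260:420];cv2.imwrite("pics/t4.png",cv2.resize(a,None,fx=4,fy=4))
E
```

```text
t: 3.6
tcp_pos: [0.4743, 0.0256, 0.1283]
tool_rot: [1.154, 1.568, -0.141]
force: [2.7, 0.4, 1.6]
gripper_width: 0.0427
t: 3.85
tcp_pos: [0.4727, 0.0252, 0.1279]
tool_rot: [1.012, 1.569, -0.283]
force: [3.4, 0.1, 2.8]
gripper_width: 0.043
[-40.1   1.1 127.9] 0.043020349967770266 3.245582018437635
```

View pics/w4.png

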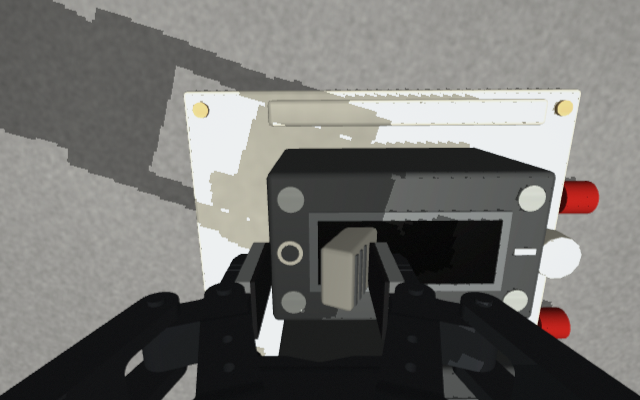

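View pics/t4.png

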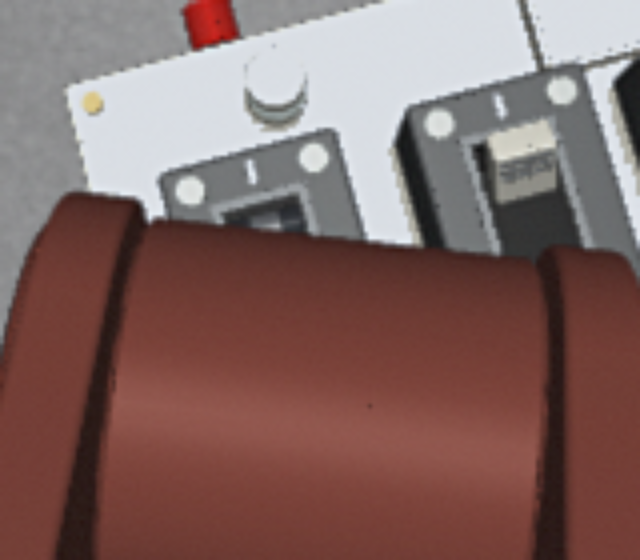

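The lever is following at about 3 N and hasn't reached the stop. I continue in small steps until the force rises.

```bash
for i in 1; do python3 -m inch '[[[0,-2,0,0,0,0,0],[0,-4,0,0,0,0,0],[0,-4,0,0,0,0,0]]]'
python3 -m inch '[[[0,-2,0,0,0,0,0],[0,-2,0,0,0,0,0],[0,-2,0,0,0,0,0]]]'
python3 -m inch '[[[0,-2,0,0,0,0,0],[0,-2,0,0,0,0,0],[0,-2,0,0,0,0,0]]]'; done
python3 - <<'E'
from h import *; from workcell import manip
o=manip.observe();print(blk(o),o['gripper_width'],o['force']@ax)
E
```

```text
t: 4.2
tcp_pos: [0.4696, 0.0245, 0.1276]
tool_rot: [1.436, 1.567, 0.141]
force: [6.7, 1.2, -1.2]
gripper_width: 0.0426
t: 4.45
tcp_pos: [0.4691, 0.0243, 0.1282]
tool_rot: [1.484, 1.563, 0.188]
force: [9.1, 2.7, -0.3]
gripper_width: 0.0427
t: 4.7
tcp_pos: [0.4686, 0.0241, 0.1289]
tool_rot: [1.481, 1.56, 0.186]
force: [12.1, 3.8, -0.9]
gripper_width: 0.0427
[-44.4   1.1 128.9] 0.04265346186711799 12.674474002531424
```

```bash
python3 -m inch '[[[0,-2,0,0,0,0,0],[0,-5,0,0,0,0,0],[0,-5,0,0,0,0,0],[0,-5,0,0,0,0,0]]]'
python3 - <<'E'
from h import *; from workcell import manip; import cv2
o=manip.observe();print(blk(o),o['gripper_width'],o['force']@ax)
cv2.imwrite("pics/w5.png",manip.get_image('wrist')[:,:,::-1])
E
```

```text
t: 5.03
tcp_pos: [0.4674, 0.0232, 0.1306]
tool_rot: [1.462, 1.551, 0.166]
force: [16.8, 5.5, -1.0]
gripper_width: 0.0425
[-45.9   0.6 130.6] 0.04252858246177283 17.686385280184442
```

View pics/w5.png

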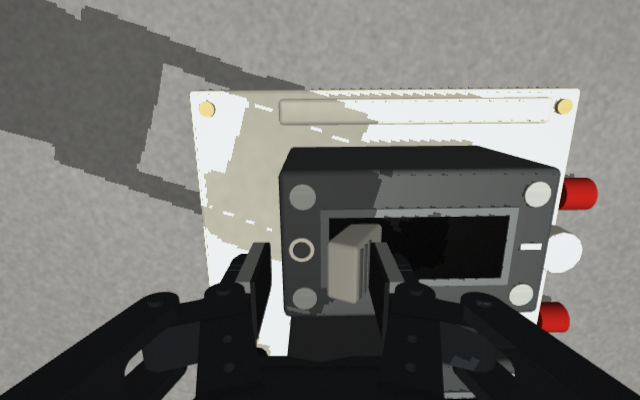

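Force has risen to 17.7 N with almost no travel, so this is the stop. I back off a little and check the angle by projecting the lever model into the wrist view.

```bash
python3 -m inch '[[[0,6,0,0,0,0,0],[0,15,0,0,0,0,0],[0,15,0,0,0,0,0],[0,15,0,0,0,0,0]]]'
cat >> h.py <<'E'
def levpts(th):
    a=th-.5; B=np.c_[ax,[-ax[1],ax[0],0],[0,0,1]]; out=[]
    for dx in(-7,7):
        for dy in(-13,13):
            out.append(C+[0,0,.0605]+B@(np.array([80*np.sin(a)+dx*np.cos(a),dy,80*np.cos(a)-dx*np.sin(a)])/1000))
    return np.array(out)
def wproj(o,ci,X):
    M=ci['mount'];R=Ro.from_euler('xyz',o['tool_rot']);t=R.inv().apply(X-o['tcp_pos'])
    c=(t-M[:3,3])@M[:3,:3];f=200/np.tan(np.radians(ci['vertical_fov']/2));return c[:,:2]/c[:,2:]*f+[ci['cx'],ci['cy']]
E
python3 - <<'E'
from h import *; from workcell import manip; import cv2
o=manip.observe();print(blk(o),o['gripper_width'],o['force']@ax)
im=manip.get_image('wrist')[:,:,::-1].copy();ci=manip.camera_info('wrist')
im=cv2.resize(im[180:340,240:440],None,fx=4,fy=4)
for th,c in((0,(0,255,0)),(.1,(0,0,255))):
    for p in wproj(o,ci,levpts(th)):cv2.circle(im,tuple(int(v) for v in (p-[240,180])*4),3,c,-1)
cv2.imwrite("pics/w6.png",cv2.resize(im,None,fx=.9,fy=.9))
E
```

```text
t: 5.42
tcp_pos: [0.4717, 0.0261, 0.1256]
tool_rot: [-1.869, 1.565, 3.12]
force: [0.0, -0.4, 0.4]
gripper_width: 0.0424
[-40.9   2.2 125.6] 0.04243574618062583 -0.09241096646872177
```

View pics/w6.png

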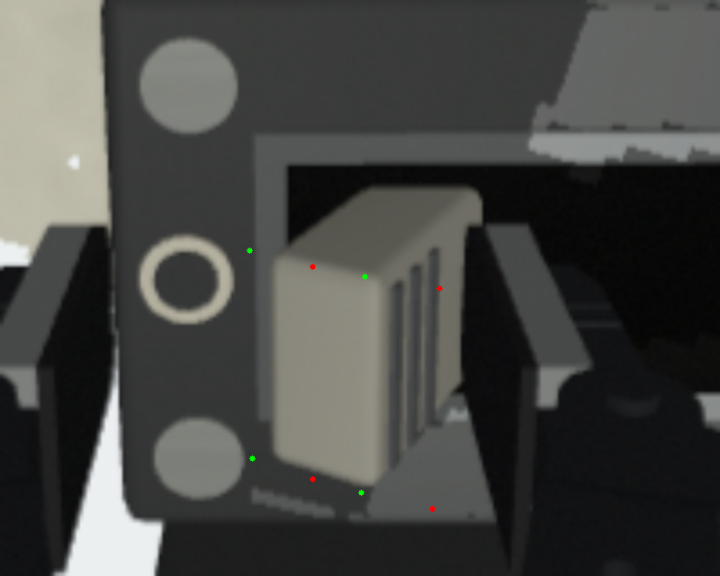

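The picture suggests an angle of about 0.03–0.05, but calibration bias is possible. I compare it with the known top-face points.

```bash
python3 - <<'E'
from h import *; from workcell import manip
o=manip.observe();ci=manip.camera_info('wrist')
X=np.array([[0.4525,.0452,.1065],[.4668,-.0046,.1062],[.4588,.0197,.1056]])
q=np.array([(188,85),(198,458),(187,279)])/3.6+[240,180]
p=wproj(o,ci,X);print((p-q).round(1))
d=(p-q).mean(0)
a=(np.array([(275,256),(277,458),(384,280),(378,487)])/3.6+[240,180])
for th in(0,.02,.04,.06):print(th,(wproj(o,ci,levpts(th))-d)[[1,0,3,2]].round(1).tolist())
print(a.round(1).tolist())
E
```

```text
[[-2.9  0. ]
 [-2.8 -1.1]
 [-3.1 -0.4]]
0 [[312.6, 250.3], [313.3, 308.0], [344.6, 257.5], [343.8, 317.6]]
0.02 [[316.0, 251.2], [316.5, 309.2], [348.7, 258.2], [347.6, 318.6]]
0.04 [[319.4, 252.1], [319.8, 310.4], [352.8, 258.9], [351.5, 319.5]]
0.06 [[322.9, 252.9], [323.2, 311.5], [356.9, 259.6], [355.4, 320.3]]
[[316.4, 251.1], [316.9, 307.2], [346.7, 257.8], [345.0, 315.3]]
```

After registration the lever is at θ ≈ 0.01, so it is at the OFF stop. Now I throw it to ON.

```bash
python3 -m inch '[[[0,12,0,0,0,0,0],[0,24,0,0,0,0,0],[0,36,0,0,0,0,0],[0,48,0,0,0,0,0],[0,60,0,0,0,0,0],[0,72,0,0,0,0,0],[0,80,0,0,0,0,0],[0,80,0,0,0,0,0]]]'
python3 -m inch '[[[0,2,0,0,0,0,0],[0,4,0,0,0,0,0],[0,4,0,0,0,0,0]]]'
python3 - <<'E'
from h import *; from workcell import manip
o=manip.observe();print(blk(o),o['gripper_width'],o['force']@ax)
E
```

```text
t: 6.13
tcp_pos: [0.5475, 0.0476, 0.1245]
tool_rot: [-1.797, 1.561, -3.091]
force: [-3.5, 0.0, -1.6]
gripper_width: 0.043
t: 6.38
tcp_pos: [0.5519, 0.0487, 0.1255]
tool_rot: [-1.819, 1.564, -3.114]
force: [-5.4, -1.5, -1.3]
gripper_width: 0.0429
[ 42.4   1.7 125.5] 0.04286943757732318 -5.655031380165154
```

```bash
python3 -m inch '[[[0,2,0,0,0,0,0],[0,4,0,0,0,0,0],[0,4,0,0,0,0,0]]]'
python3 -m inch '[[[0,2,0,0,0,0,0],[0,5,0,0,0,0,0],[0,5,0,0,0,0,0],[0,5,0,0,0,0,0]]]'
python3 - <<'E'
from h import *; from workcell import manip
o=manip.observe();print(blk(o),o['gripper_width'],o['force']@ax)
E
```

```text
t: 6.63
tcp_pos: [0.5541, 0.0492, 0.1256]
tool_rot: [-1.71, 1.559, -3.004]
force: [-9.8, -2.8, 2.0]
gripper_width: 0.0427
t: 6.97
tcp_pos: [0.5545, 0.0494, 0.125]
tool_rot: [-1.665, 1.548, -2.958]
force: [-18.4, -5.4, 10.1]
gripper_width: 0.043
[ 45.2   1.7 125. ] 0.042992526837449 -19.15042012613829
```

It's at the ON stop at 19 N. I back off to centre the gap, then lift straight up.

```bash
python3 -m inch '[[[0,-8,0,0,0,0,0],[0,-16,0,0,0,0,0],[0,-16,0,0,0,0,0],[0,-16,0,0,0,0,0]]]'
python3 - <<'E'
from h import *; from workcell import manip; import cv2
o=manip.observe();print(blk(o),o['force'])
cv2.imwrite("pics/w7.png",manip.get_image('wrist')[:,:,::-1])
E
```

```text
t: 7.3
tcp_pos: [0.5491, 0.0469, 0.1281]
tool_rot: [1.375, 1.567, 0.079]
force: [-1.4, 0.1, -0.3]
gripper_width: 0.0424
[ 39.3   0.8 128.1] [-1.37676808  0.14426953 -0.3045689 ]
```

View pics/w7.png

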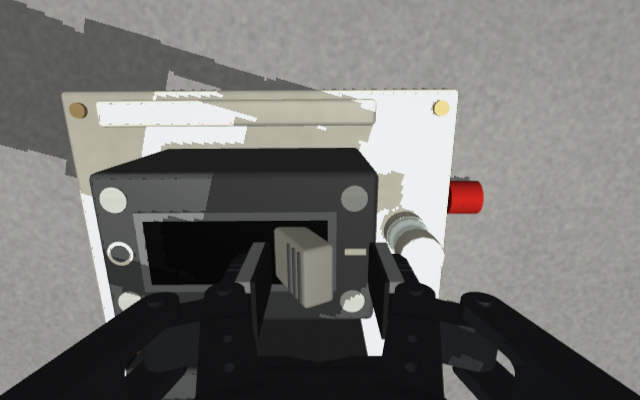

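The lever leans to the ON side, with clearance from both fingers. Lifting.

```bash
python3 -m inch '[[[0,-2,0,0,0,0,0],[-10,-2,0,0,0,0,0],[-35,-2,0,0,0,0,0],[-70,-2,0,0,0,0,0],[-110,-2,0,0,0,0,0],[-110,-2,0,0,0,0,0]]]'
python3 -m inch '[[[0,-30,-10,0,0,0,0],[0,-60,40,0,0,0,0],[-20,-90,80,0,0,0,0],[-20,-120,120,0,0,0,0],[-20,-120,160,0,0,0,0],[-20,-120,200,0,0,0,0],[-20,-120,200,0,0,0,0],[-20,-120,200,0,0,0,0]]]'
python3 - <<'E'
from h import *; from workcell import manip; import cv2
o=manip.observe();print(blk(o),o['force'],o['t'],o['joint_pos'].round(2))
for n in('top','scene'):
    im=manip.get_image(n)[:,:,::-1];cv2.imwrite(f"pics/{n}8.png",im)
M=P(manip.camera_info('top'))
im=cv2.imread('pics/top8.png')[150:300,270:470];im=cv2.resize(im,None,fx=4,fy=4)
for th,c in((1,(0,255,0)),(.9,(0,0,255))):
    h=np.c_[levpts(th),np.ones(4)]@M.T
    for p in h[:,:2]/h[:,2:]:cv2.circle(im,tuple(int(v) for v in (p-[270,150])*4),2,c,-1)
cv2.imwrite("pics/t8z.png",im)
E
```

```text
t: 7.85
tcp_pos: [0.5522, 0.0464, 0.248]
tool_rot: [1.26, 1.553, -0.035]
force: [1.3, -0.8, 1.3]
gripper_width: 0.0427
t: 8.52
tcp_pos: [0.4864, -0.1841, 0.259]
tool_rot: [0.4, 1.565, -0.9]
force: [-0.7, 0.7, 0.2]
gripper_width: 0.0425
[ -85.  -203.8  259. ] [-0.7344846   0.73175919  0.20289522] 8.5167 [-0.5  -0.02  1.85 -0.    1.31 -0.77]
```

View pics/t8z.png

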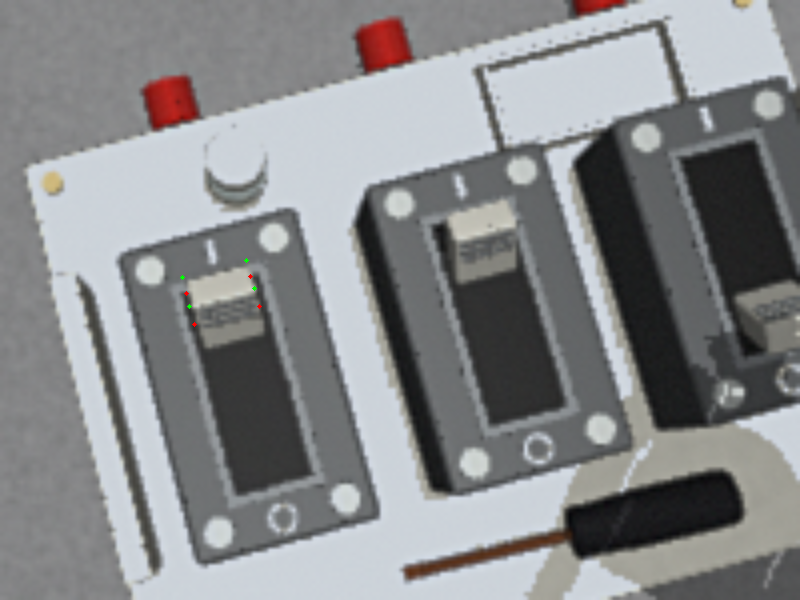

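View pics/scene8.png

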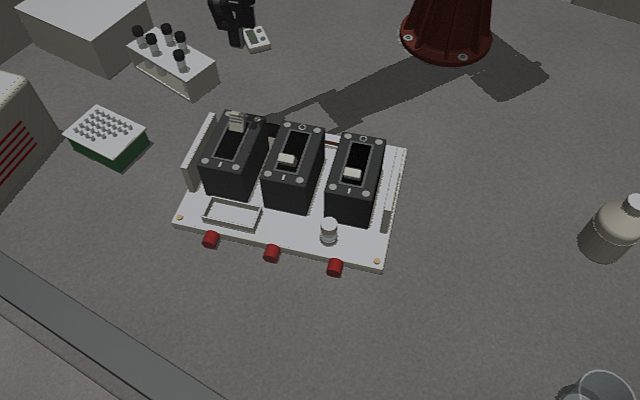

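```bash
python3 - <<'E'
import cv2,numpy as np
a=cv2.imread('pics/scene0.png').astype(int);b=cv2.imread('pics/scene8.png').astype(int)
for n,(x0,x1,y0,y1) in dict(off=(222,250,108,135),on=(272,302,145,175),trip=(340,370,140,190)).items():print(n,np.abs(a-b)[y0:y1,x0:x1].mean().round(1))
from workcell import manip
print(manip.observe()['dq'].round(3)); manip.close_job()
E
```

```text
off 5.0
on 2.2
trip 37.0
[ 0.039 -0.013  0.027  0.004  0.005  0.001]
the job is handed in; nothing more can be done
```

I reset the tripped breaker, which was the left-hand one of the three: its lever went fully to OFF, then fully to ON. I then handed the job in at about 8.7 s. The hand-in reports no verdict.

- **How:** I placed the half-open fingers either side of the lever and moved it towards the robot until the OFF stop held at about 18 N. I backed off to check it, then pushed away from the robot until the ON stop held at about 19 N. After that I centred the fingers round the lever, lifted straight up and moved away.
- **OFF:** the wrist picture first suggested an angle of about 0.03–0.05 rad. Known points on the block showed a 3-pixel camera offset, and with that removed the lever was at about 0.01 rad.
- **ON:** in the top picture, the lever's near edge matches the model at 1.0 rad. It is also within about 0.01 rad of the neighbour that is on. Its rounded far edge sits slightly short of the square-cornered model, which I put down to the rounding.
- **Other two breakers:** the middle one is still on and the right one still off. Comparing the scene pictures before and after shows little change at either; I took the small difference to be moved shadows and picture noise.
- **Limits:** the largest wrist force I read was about 22 N, against the 120 N limit. The arm was clear of everything at the end.

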